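Gauge the gas cylinder

ROBOT

A 6-joint arm with a two-finger parallel gripper is mounted at the origin on the work surface; the furniture and walls round the work are solid. World frame = base frame: x ahead of the robot, y to its left, z up, the work surface at z = 0. Lengths are in mm, angles in rad, forces in N, time in s.
With the tool pointing down it reaches from about 300 to 875 mm from the base axis. Payload 6.4 kg.
Tool frame: the origin (TCP) lies at the very end of the fingers, on their centre line; the grasp point (between the pads) lies 19 mm behind it; z points along the fingers, y is the line along which they close (so a half turn about z gives the same grasp; the last joint's range is limited). The gripper opens to 85 mm and grips with 20 to 120 N. Pads are 22 mm wide; open, the fingers measure 114 mm over their backs; the gripper's body (76 mm by 85 mm) begins 54 mm behind the grasp point. The pads swing forward as they close: fully open they stand 13 mm farther back than shut.
Start: joints at [1.067, 0.181, 1.607, -0, 1.354, -0.206], TCP at [168.703, 549.709, 206.488] pointing down, gripper open.
Joint ranges: [-2.99, 2.99], [-0.89, 2.07], [0.3, 2.58], [-1.14, 4.28], [0, 2.63], [-3.12, 3.12]. Speed limits (rad/s): [2.57, 2.57, 3.01, 3.14, 3.14, 3.14].

INTERFACE

Orientations are given as a rotation vector (axis times angle).
In Python, from bench import * gives the robot as it stands. The module is installed in compiled form; this text tells all that it offers.
- The arm moves only by the shell command python3 -m pendant 'ROWS' [FORCE]. ROWS is JSON, a list of rows, each a list of 3 entries, a list of its own where there are three numbers: the finger opening in cm, from 0 to 8.54, then the shift along the tool's x, y, z in cm, then the turn about the tool's z in degrees. In form: [[hand, [tx, ty, tz], twist], ...]. A call has 1 to 12 rows; each row is the pose to reach, as a shift and turn from the pose commanded when the call began, along the tool's axes at that moment; what a row does not reach only later rows make up. A row lasts 1/10 s, in which the tool goes at most 50 mm and 8.59 degrees, less where a joint would pass 70% of its speed; a pose out of reach is approached as far as the arm can. A call with a gripper value outside its range is refused whole. The fingers move at their own pace and stop on an object; FORCE is the grip in N (left out, the last holds). Time passes only in rows, so rows that repeat a pose let the fingers close. It gives the time, the measured TCP pose, the force, the opening and the grip force at its end, in the units of the state.
- get_state(): the state, without advancing time (a new reading comes with each control period).
- grab_frame(name): name is "scene" or "top" or "wrist"; returns a dict with "color" (420x560x3 uint8, red, green, blue), "camera_matrix" (3x3 intrinsics, pixels), "R" (3x3) and "t" (3): a world point X has camera coordinates R X + t. Camera axes: x right, y down, z forward; pixel columns grow to the right and rows downward; lengths in mm; the calibration is good to about 2 mm. A picture is of the moment at which its call begins. There is no depth.
- finish_job(): hands the job in; it is judged then, once.
The state is a dict: "clock": time; "joints": joint angles; "joint_velocities": joint speeds; "tau": joint torques, N m; "eef_pos": TCP position; "orientation": TCP orientation; "ft_force": force on the tool from outside, world axes, zero at the start; "wrist_torque": the same for the moment, N m; "width": finger opening in mm; "gripper_force": force on a finger pad.
Only numpy, scipy, OpenCV 4.12 (cv2) and the standard library are available. Lean on these libraries where they do the work, as an engineer would, in place of code of your own. Each camera call takes 0.05 s, during which the arm holds its last target. There are 200 camera calls.

TASK

Take the stick pressure gauge out of its holder and press its mouth squarely down over the bare valve stem of the uncapped gas cylinder until the mouth seats on the brass collar; keep it pressed there with a steady 12 to 16 N (never more than 18 N) for two seconds, so that the pressure pushes the indicator rod out of the gauge's top. Then pull the gauge off and stand it upright in its holder again, let go, with the rod still out to be read; leave the capped cylinder and the other things alone.

Things in the scene. Friction and masses are not known exactly. Their poses are not given: they have to be found in the camera images.
- gauge_grip (a point): Centre of the gauge's barrel, the place to grip: a round steel barrel, 22 mm across and 42 mm tall, from 38 to 80 mm above the gauge's mouth (the point given lies 60 mm above it, on the axis; z up along the gauge). A thin white rod with a 10 mm button sticks 4 mm out of its top at first, and up to 27 mm while pressed: leave 35 mm free above the barrel.
- gauge_mouth (a point): Centre of the mouth in the underside of the gauge's square aluminium chuck (26 x 26 x 26 mm, under the barrel). The mouth is a 5 mm deep funnel, 21 mm wide, into a bore of 13.5 mm; the rod's foot lies 8 mm deep in the bore. The chuck is sprung: pushed up into the barrel it gives up to 8 mm, from 3 N, 2.5 N more per mm (stop at 23 N).
- gauge: The stick gauge as a whole, loose, upright, about 0.1 kg, 84 mm tall; origin at the centre of its mouth at rest, z up along it.
- gauge_rod (a joint): How far the indicator rod has been pushed out (m): 0 at first. Friction (6 N) holds it, so it stays out after the gauge is pulled off. Depending on the hidden pressure it ends 6 to 15 mm out when the mouth is fully seated.
- holder_floor (a point): Centre of the flat floor of the round hole in the holder, where the gauge's mouth rests. The holder is a white block, 64 x 64 mm and 26 mm tall on a grey foot 84 mm square, fixed to the table; its hole is 42 mm wide and 20 mm deep, its floor 6 mm above the table.
- cylinder: The gas cylinder to be gauged: stubby, aluminium, 84 mm across, standing fixed on the table; origin under its centre, z up. Its neck ends 84 mm up; out of it, on the axis, rises a brass valve with a flat collar (30 mm across), screwed in to a depth that differs each time and is not measured: the collar's top lies 90 to 120 mm above the table.
- cylinder_neck (a point): Top centre of that cylinder's neck, 84 mm above the table. On this axis the bare brass stem, 10 mm thick with a round tip, stands 26 mm above the collar. It is a plunger pushed up by the gas: it gives up to 20 mm downwards (from 1.5 to 5 N, then 0.4 N per mm) and 3 mm sideways (1.5 N per mm). The rod moves only when the gauge is pushed down with over 6 N.
- capped_cylinder: A second cylinder, the same but with a grey dust cap (22 mm across, 29 mm tall) over its stem. Leave it alone. Origin under its centre; fixed.
- petri_dish: Bystander: petri dish, 59 mm across, 15 mm tall; origin under its centre.
- timer: Bystander: lab timer, 64 x 64 x 19 mm; origin under its centre.
- slide_box: Bystander: slide box, 65 x 85 x 30 mm; origin under its centre.
- syringe_pack: Bystander: wrapped syringe lying flat, 90 x 36 x 16 mm; origin under its centre.
- tape_roll: Bystander: roll of tape lying flat, 100 mm across, 25 mm tall; origin under its centre.
Mind the look-alikes: they are no part of the job. What is shaped like the gauge but orange or purple is not meant.

How it is judged (in metres and radians):
On the way, in this order (a step that is already met when the one before it is completed fails the run):
1. the gauge is pressed on the bare stem with more than 10 N, the rod pushed out more than 4 mm, for 1 s (contact force between gauge and cylinder above 10 N and value of joint gauge_rod above 0.004 m and angle between gauge_grip's own z axis and vertical below 0.2 rad), for 1 s.
2. the gauge stands in its holder again (horizontal distance between gauge_mouth and holder_floor below 0.015 m and z of gauge_mouth in the frame of holder_floor below 0.005 m and angle between gauge_grip's own z axis and vertical below 0.15 rad), for 0.2 s.
At the end, for the whole second after the job is handed in: The gauge stands upright (within 0.15 rad) and at rest in its holder, its mouth on the hole's floor (within 15 mm of the centre and 5 mm in height), with the rod more than 4 mm out (all of step 2 and value of joint gauge_rod above 0.004 m and linear speed of gauge below 0.02 m/s and contact force between gauge and cylinder below 0.1 N); the robot touches nothing.
It fails at once if the gauge is pressed on the cylinder with more than 20 N (contact force between gauge and cylinder above 20 N).
It fails at once if the capped cylinder is pushed with more than 4 N (contact force between capped_cylinder and anything else above 4 N).
It fails at once if a bystander is moved more than 30 mm (distance of any of petri_dish, timer, slide_box, syringe_pack, tape_roll from where it was at the start of the episode above 0.03 m).
It also fails if it takes over 59 s, if anything falls off the work surface, if the arm or the gripper's body presses on something with over 40 N, if the wrist force passes 120 N, or if a joint passes its speed limit or range.

## Working session

There is one attempt and no reset: what is moved stays moved. The work goes in short steps, Python scripts to look and compute and a shell command to move; the robot and the scene stay as the last step left them, time stands still between calls to the robot, and variables do not carry over. Pictures are saved under pics/ and viewed, at most 10 in all, crops included, and the job is handed in when it is done.

```bash
mkdir -p pics; cat > h.py <<'E'
from bench import *
import numpy as np, cv2
def save(n,f):
    d=grab_frame(n); cv2.imwrite(f,d["color"][:,:,::-1]); np.savez(f[:-4]+'.npz',**d); return d
def ray(d,u,v,z):
    K,R,t=[np.array(d[k]) for k in("camera_matrix","R","t")]
    c=-R.T@t; r=R.T@np.linalg.solve(K,[u,v,1]); return c+r*(z-c[2])/r[2]
def proj(d,X):
    K,R,t=[np.array(d[k]) for k in("camera_matrix","R","t")]
    p=K@(R@np.array(X)+t.ravel()); return p[:2]/p[2]
E
python3 - <<'E'
from h import *
a=save("scene","pics/s0.png");b=save("top","pics/t0.png")
im=np.vstack([a["color"],b["color"]])
for d in(a,b):print(-d["R"].T@d["t"],d["camera_matrix"][0,0])
s=get_state();print(s["eef_pos"],s["orientation"],s["ft_force"])
E
```

```text
[  -5.55760267 -337.72428382  729.77170585] 491.8780032646981
[440.7480769   -4.53057565 954.71714327] 382.12887481459796
[168.42848582 549.21184709 205.64730255] [-4.65976357e-01 -3.10626564e+00  2.41203783e-03] [0.05258735 0.09026962 0.30453504]
```

View pics/s0.png

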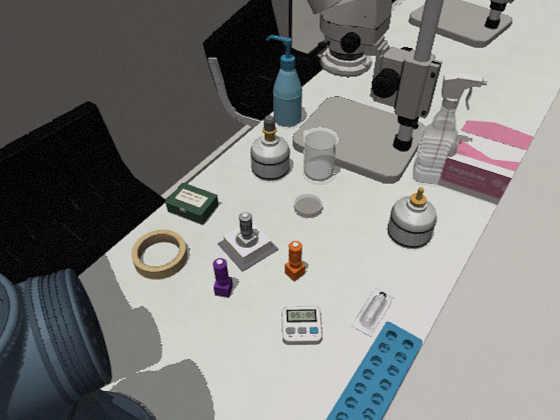

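View pics/t0.png

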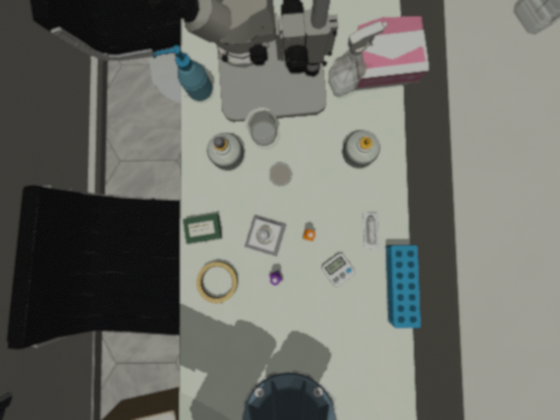

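The real gauge is the steel one in the white holder at scene (246,228) / top (265,236). The orange one at scene (294,260) and the purple one at (222,277) are look-alikes. The uncapped cylinder, with the bare brass stem, is at scene (412,220) / top (362,148). The capped one is at scene (270,150). I'll confirm this in one enlarged crop.

```bash
python3 - <<'E'
import cv2,numpy as np
s=cv2.imread("pics/s0.png");t=cv2.imread("pics/t0.png")
def c(i,x,y,w=60,h=60,k=5): return cv2.resize(i[y:y+h,x:x+w],None,fx=k,fy=k,interpolation=cv2.INTER_CUBIC)
o=np.vstack([np.hstack([c(s,215,205,80),c(s,385,185,80)]),np.hstack([c(t,225,205,80),c(t,325,120,80)])])
cv2.imwrite("pics/c0.png",o)
E
```

```text
(no output)
```

View pics/c0.png

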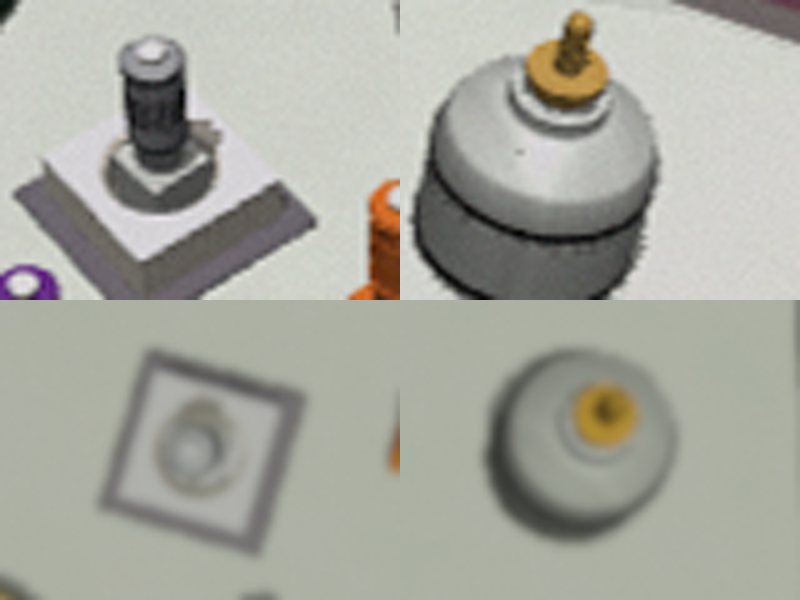

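The crop confirms it. The steel gauge with its white button stands in the white holder (button scene (245,214), top (264,235)). The brass stem and collar are bare (collar scene (418.4,199), top (365.6,142.6)). Now I'll triangulate both.

```bash
python3 - <<'E'
from h import *
s=dict(np.load("pics/s0.npz"));t=dict(np.load("pics/t0.npz"))
def tri(a,b):
    P=[d["camera_matrix"]@np.c_[d["R"],d["t"].ravel()] for d in(s,t)]
    X=cv2.triangulatePoints(P[0],P[1],np.array(a,float),np.array(b,float)).ravel();return (X[:3]/X[3]).round(1)
print("button",tri((245.4,214.4),(264,235)),"collar",tri((418.4,199),(365.6,142.6)),"tip",tri((420.6,188.2),(366.3,142)))
print("gauge z=86",ray(s,245.4,216.8,86),ray(t,264,235,88))
for z in(90,100,110,120):print(z,ray(s,418.4,199,z)[:2],ray(t,365.6,142.6,z)[:2])
# holder foot contour: corners read from the top crop
q=np.array([[150,350],[303,397],[257,553],[100,508]],float);q=(q-[0,300])/5+[225,205]
c=[ray(t,*p,3)[:2] for p in q];print(np.round(c),np.mean(c,0),np.linalg.norm(c[0]-c[1]))
e=c[1]-c[0];print("foot edge deg",np.degrees(np.arctan2(e[1],e[0])))
# chuck not clear; scene holder hole
print("capped",ray(s,269,117,130))
E
```

```text
button [442.2  47.7  95.4] collar [ 649.5 -186.9   94.8] tip [ 645.3 -184.8  124. ]
gauge z=86 [444.03182858  50.07181374  86.        ] [442.43167526  47.86089046  88.        ]
90 [ 654.78369914 -186.04974959] [ 650.39601191 -187.43541454]
100 [ 644.46218452 -188.42050986] [ 647.97154355 -185.32021606]
110 [ 634.14066989 -190.79127013] [ 645.5470752  -183.20501757]
120 [ 623.81915527 -193.1620304 ] [ 643.12260684 -181.08981909]
[[493.  75.]
 [468.  -1.]
 [391.  23.]
 [415. 100.]] [441.6862873   49.29894301] 79.88674560497434
foot edge deg -107.87850690688474
capped [660.07991821 151.59668569 130.        ]
```

```bash
cat >> h.py <<'E'
from scipy.spatial.transform import Rotation as Ro
def shift(X):
    s=get_state(); M=Ro.from_rotvec(s["orientation"]).as_matrix()
    print("at",np.round(s["eef_pos"],1),"F",np.round(s["ft_force"],1),"w",round(s["width"],1),"t",round(s["clock"],2))
    print("axes x",M[:,0].round(3),"y",M[:,1].round(3),"z",M[:,2].round(4))
    print("-> cm",np.round(M.T@(np.array(X)-s["eef_pos"])/10,2))
E
python3 -c "
from h import *
shift([443,49,250]);shift([169,549,306])"
```

```text
at [168.4 549.2 205.6] F [0.1 0.1 0.3] w 85.4 t 0.1
axes x [-0.956  0.293  0.   ] y [ 0.293  0.956 -0.002] z [-8.0e-04 -1.4e-03 -1.0e+00]
-> cm [-40.92 -39.77  -4.39]
at [168.4 549.2 205.6] F [0.1 0.1 0.3] w 85.4 t 0.1
axes x [-0.956  0.293  0.   ] y [ 0.293  0.956 -0.002] z [-8.0e-04 -1.4e-03 -1.0e+00]
-> cm [ -0.06  -0.02 -10.04]
```

```bash
python3 -m pendant '[[8.5,[0,0,-5],0],[8.5,[-2,-2,-9],0],[8.5,[-5,-5,-9],0],[8.5,[-9,-8,-9],0],[8.5,[-12,-11,-9],0],[8.5,[-16,-15,-9],0],[8.5,[-19,-19,-9],0],[8.5,[-23,-22,-9],0],[8.5,[-26,-26,-9],0],[8.5,[-30,-29,-9],0],[8.5,[-34,-33,-8],0],[8.5,[-37,-36,-6],0]]'
python3 -m pendant '[[8.5,[-4,-4,2],0],[8.5,[-4,-4,2],0],[8.5,[-4,-4,2],0],[8.5,[-4,-4,2],0],[8.5,[-4,-4,2],0]]'
python3 - <<'E'
from h import *
shift([443,49,150]); d=save("wrist","pics/w1.png")
print(-d["R"].T@d["t"].ravel(), proj(d,[443,49,90]),proj(d,[443,49,6]))
E
```

```text
clock: 1.3
eef_pos: [414.1, 102.9, 271.2]
orientation: [0.466, 3.103, 0.001]
ft_force: [0.5, 0.5, 0.2]
width: 84.9
gripper_force: 0.0
clock: 1.8
eef_pos: [438.8, 56.4, 250.8]
orientation: [0.463, 3.106, 0.001]
ft_force: [-0.1, 1.4, 0.9]
width: 84.8
gripper_force: 0.0
at [438.8  56.4 250.8] F [-0.1  1.4  0.9] w 84.8 t 1.8
axes x [-0.957  0.292 -0.001] y [0.292 0.957 0.   ] z [ 1.e-03  2.e-04 -1.e+00]
-> cm [-0.6  -0.59 10.08]
[360.7562919   80.15218722 415.752467  ] [273.71850646 189.21936995] [274.68791093 173.49338416]
```

View pics/w1.png

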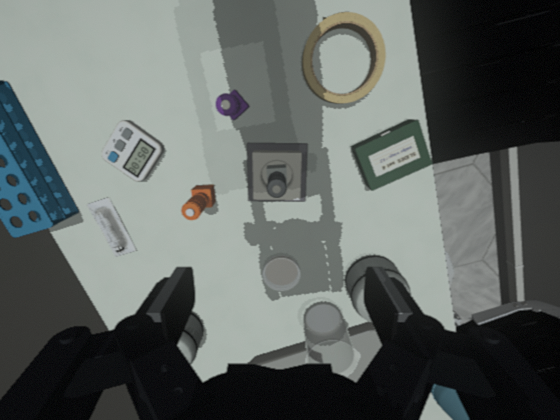

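The wrist view shows the steel gauge's top at about (275,190). The prediction for (443,49,90) was (274,189), so I'll descend there.

```bash
python3 -m pendant '[[8.5,[-0.6,-0.6,4],0],[8.5,[-0.6,-0.6,8],0],[8.5,[-0.6,-0.6,12],0],[8.5,[-0.6,-0.6,14],0],[8.5,[-0.6,-0.6,16],0],[8.5,[-0.6,-0.6,18],0],[8.5,[-0.6,-0.6,19.5],0],[8.5,[-0.6,-0.6,20.3],0],[8.5,[-0.6,-0.6,20.3],0],[8.5,[-0.6,-0.6,20.3],0]]' 70
python3 - <<'E'
from h import *
shift([443,49,48]); d=save("wrist","pics/w2.png")
print(proj(d,[443,49,90]))
E
```

```text
clock: 2.85
eef_pos: [443.5, 48.0, 47.8]
orientation: [0.464, 3.106, 0.0]
ft_force: [-0.1, -1.0, 0.4]
width: 84.9
gripper_force: 0.0
at [443.5  48.   47.8] F [-0.1 -1.   0.4] w 84.9 t 2.85
axes x [-0.956  0.293 -0.001] y [0.293 0.956 0.   ] z [ 1.1e-03 -1.0e-04 -1.0e+00]
-> cm [ 0.08  0.09 -0.02]
[280.81261693 286.18256581]
```

View pics/w2.png

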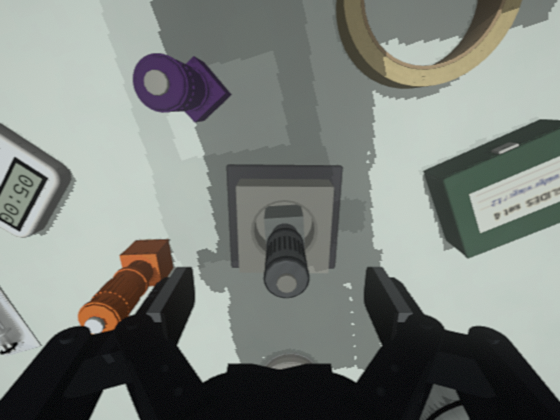

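The gauge's button is at (288,282), against a predicted (281,286). The barrel is therefore about 4 mm to tool +y and 2 mm to +x. I'll correct for that and close.

```bash
python3 -m pendant '[[8.5,[0.2,0.4,0],0],[8.5,[0.2,0.4,0],0],[5,[0.2,0.4,0],0],[3,[0.2,0.4,0],0],[2.6,[0.2,0.4,0],0],[2.4,[0.2,0.4,0],0],[1.5,[0.2,0.4,0],0],[1.5,[0.2,0.4,0],0],[1.5,[0.2,0.4,0],0],[1.5,[0.2,0.4,0],0]]' 70
python3 -m pendant '[[1.5,[0,0,0],0],[1.5,[0,0,0],0],[1.5,[0,0,0],0]]'
python3 -c "
from h import *
shift([443,49,150])"
```

```text
clock: 3.9
eef_pos: [442.4, 51.9, 47.2]
orientation: [0.466, 3.107, -0.0]
ft_force: [-1.0, -0.1, 1.3]
width: 18.9
gripper_force: 68.3
clock: 4.2
eef_pos: [442.3, 51.9, 47.2]
orientation: [0.466, 3.107, -0.0]
ft_force: [0.1, 0.3, 3.1]
width: 18.7
gripper_force: 68.4
at [442.3  51.9  47.2] F [0.1 0.3 3.1] w 18.7 t 4.2
axes x [-0.956  0.293 -0.   ] y [0.293 0.956 0.   ] z [ 2.e-04 -1.e-04 -1.e+00]
-> cm [ -0.15  -0.26 -10.28]
```

```bash
python3 -m pendant '[[1.5,[0,0,-1],0],[1.5,[0,0,-2.5],0],[1.5,[0,0,-5],0],[1.5,[0,0,-8],0],[1.5,[0,0,-11],0],[1.5,[0,0,-13],0],[1.5,[0,0,-13],0],[1.5,[0,0,-13],0]]'
python3 - <<'E'
from h import *
shift([648,-186,200]); d=save("wrist","pics/w3.png")
s=get_state();p=np.array(s["eef_pos"])
for dz in(-41,0,19,39,43):print(dz,proj(d,p+[0,0,dz]).round(1))
cv2.imwrite("pics/w3c.png",cv2.resize(d["color"][170:420,150:430,::-1],None,fx=2.3,fy=2.3,interpolation=cv2.INTER_CUBIC))
E
```

```text
clock: 5.0
eef_pos: [442.0, 52.0, 176.9]
orientation: [0.466, 3.107, -0.0]
ft_force: [-1.1, -0.5, -1.7]
width: 19.1
gripper_force: 68.5
at [442.   52.  176.9] F [-1.1 -0.5 -1.7] w 19.1 t 5.0
axes x [-0.956  0.293 -0.   ] y [ 0.293  0.956 -0.   ] z [ 1.e-04 -1.e-04 -1.e+00]
-> cm [-26.68 -16.7   -2.31]
-41 [278.8 222.1]
0 [278.8 246.5]
19 [278.8 261.7]
39 [278.8 281.8]
43 [278.8 286.4]
```

View pics/w3c.png

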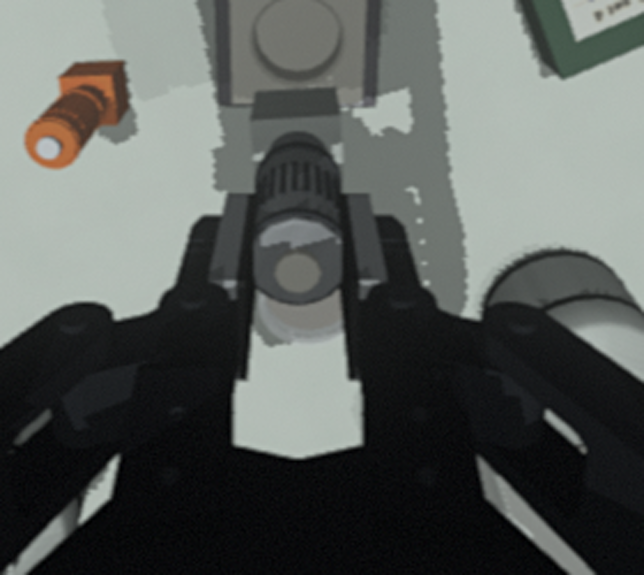

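The gauge is held upright, with its button at full-frame (279.6,288.3) against an axis prediction of (278.8,286.4). The holder's hole shows at (279.6,185). Next I'll check the holder position and the clearance to the spray bottle.

```bash
python3 - <<'E'
from h import *
w=dict(np.load("pics/w3.npz"));s=dict(np.load("pics/s0.npz"));t=dict(np.load("pics/t0.npz"))
for z in(6,32):print("hole",z,ray(w,279.6,185.2,z).round(1))
print("bottle base",ray(s,432,178,0).round(),"front",ray(s,425,178,0).round(), "top view body z100",ray(t,345,85,100).round(),"trigger",ray(s,483,85,200).round(),ray(t,368,38,200).round())
shift([680,-186,205])
E
```

```text
hole 6 [446.   51.5   6. ]
hole 32 [439.6  53.4  32. ]
bottle base [ 824. -163.    0.] front [ 815. -150.    0.] top view body z100 [ 783. -142.  100.] trigger [ 902. -188.  200.] [ 841. -176.  200.]
at [441.3  52.1 176. ] F [ 0.3 -0.2 -1.3] w 19.0 t 5.05
axes x [-0.956  0.293  0.002] y [ 0.293  0.956 -0.   ] z [-1.7e-03  2.0e-04 -1.0e+00]
-> cm [-29.8  -15.76  -2.94]
```

```bash
python3 -m pendant '[[1.5,[-1,-0.5,-2],0],[1.5,[-4,-2,-2.9],0],[1.5,[-8,-4.3,-2.9],0],[1.5,[-12,-6.5,-2.9],0],[1.5,[-16,-8.7,-2.9],0],[1.5,[-20,-10.9,-2.9],0],[1.5,[-24,-13,-2.9],0],[1.5,[-27,-14.7,-2.9],0],[1.5,[-29,-15.7,-2.9],0],[1.5,[-29.3,-15.9,-2.9],0],[1.5,[-29.3,-15.9,-2.9],0],[1.5,[-29.3,-15.9,-2.9],0]]'
python3 - <<'E'
from h import *
d=save("wrist","pics/w4.png")
shift([648,-186,205])
h=cv2.cvtColor(d["color"],cv2.COLOR_RGB2HSV);m=cv2.inRange(h,(12,110,60),(32,255,255))
n,l,st,c=cv2.connectedComponentsWithStats(m)
for i in range(1,n):
    if st[i,4]>40:print(st[i],c[i].round(1),ray(d,*c[i],96).round(1))
print(proj(d,[648,-186,96]),proj(d,[648,-186,122]))
cv2.imwrite("pics/w4c.png",cv2.resize(d["color"][60:330,120:440,::-1],None,fx=2.2,fy=2.2,interpolation=cv2.INTER_CUBIC))
E
```

```text
clock: 6.25
eef_pos: [674.7, -184.9, 204.8]
orientation: [-0.465, -3.105, -0.002]
ft_force: [0.2, -0.8, -1.2]
width: 19.2
gripper_force: 68.5
at [ 674.8 -184.8  205.4] F [-0.1  0.4 -1.7] w 19.0 t 6.3
axes x [-0.956  0.293  0.002] y [0.293 0.956 0.   ] z [-1.5e-03  9.0e-04 -1.0e+00]
-> cm [ 2.53 -0.9   0.05]
[256 159  12  27 191] [261.3 170.7] [ 645.1 -192.8   96. ]
[269.29678333 171.57462558] [268.37427058 177.76071239]
```

View pics/w4c.png

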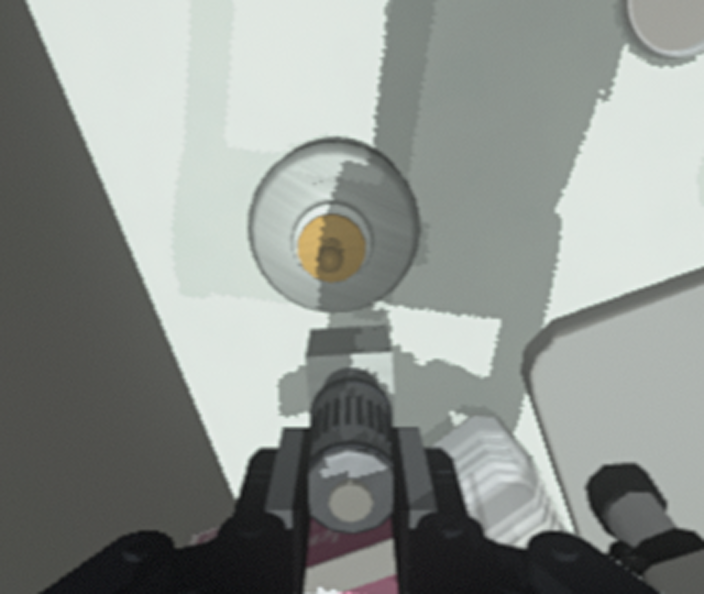

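The collar is at about (270.5,172.7), against a predicted (269.3,171.6). The tip is at about (270,177.7), against (268.4,177.8).

```bash
python3 - <<'E'
from h import *
d=dict(np.load("pics/w4.npz"))
print(ray(d,270.5,172.7,96),ray(d,270,177.7,122),ray(d,271.4,170.5,84))
p=get_state()["eef_pos"]
print("gauge mouth rear edge check",proj(d,p+[0,0,43]-np.array([0,0,0])))
shift([649,-184.7,205])
E
```

```text
[ 649.33885287 -185.25261153   96.        ] [ 648.35459901 -184.66915739  122.        ] [ 649.82046289 -184.82121427   84.        ]
gauge mouth rear edge check [279.33183758 289.45800649]
at [ 674.8 -184.8  205.4] F [-0.1  0.4 -1.7] w 19.0 t 6.3
axes x [-0.956  0.293  0.002] y [0.293 0.956 0.   ] z [-1.5e-03  9.0e-04 -1.0e+00]
-> cm [ 2.47 -0.75  0.05]
```

```bash
python3 -m pendant '[[1.5,[1.5,-0.5,0],0],[1.5,[2.5,-0.8,0],0],[1.5,[2.5,-0.8,1],0],[1.5,[2.5,-0.8,1],0],[1.5,[2.5,-0.8,1],0],[1.5,[2.5,-0.8,1],0]]' 80
for i in 1 2 3 4; do python3 -m pendant '[[1.5,[0,0,0.3],0],[1.5,[0,0,0.6],0],[1.5,[0,0,0.9],0],[1.5,[0,0,0.9],0]]'; done
```

```text
clock: 6.9
eef_pos: [649.8, -186.1, 196.1]
orientation: [0.465, 3.107, -0.0]
ft_force: [-0.1, 0.3, -0.7]
width: 18.5
gripper_force: 79.4
clock: 7.3
eef_pos: [649.1, -186.2, 186.2]
orientation: [-0.466, -3.105, -0.001]
ft_force: [0.3, 1.6, -1.6]
width: 18.5
gripper_force: 79.4
clock: 7.7
eef_pos: [649.1, -186.2, 177.3]
orientation: [-0.466, -3.106, -0.001]
ft_force: [-0.5, 0.7, -1.5]
width: 18.7
gripper_force: 79.4
clock: 8.1
eef_pos: [649.1, -186.2, 168.3]
orientation: [-0.466, -3.106, -0.001]
ft_force: [-0.4, -0.2, -2.1]
width: 18.4
gripper_force: 79.4
clock: 8.5
eef_pos: [649.1, -186.2, 159.3]
orientation: [-0.466, -3.106, -0.001]
ft_force: [-0.2, 0.2, -0.8]
width: 18.7
gripper_force: 79.4
```

```bash
for i in 1 2 3; do python3 -m pendant '[[1.5,[0,0.05,0.2],0],[1.5,[0,0.05,0.4],0],[1.5,[0,0.05,0.4],0],[1.5,[0,0.05,0.4],0]]'; done
```

```text
clock: 8.9
eef_pos: [649.6, -185.9, 156.0]
orientation: [-0.466, -3.107, -0.0]
ft_force: [-0.2, 0.2, -1.5]
width: 18.2
gripper_force: 79.4
clock: 9.3
eef_pos: [650.1, -185.6, 152.6]
orientation: [0.466, 3.106, -0.001]
ft_force: [-0.5, 0.8, 2.3]
width: 18.5
gripper_force: 79.7
clock: 9.7
eef_pos: [650.1, -185.1, 148.3]
orientation: [0.466, 3.106, -0.0]
ft_force: [0.1, -1.1, 4.0]
width: 18.6
gripper_force: 80.0
```

```bash
for i in 1 2 3; do python3 -m pendant '[[1.5,[0,0,0.1],0],[1.5,[0,0,0.2],0],[1.5,[0,0,0.2],0]]' | grep -E "eef|ft"; done
```

```text
eef_pos: [649.9, -185.0, 146.1]
ft_force: [-0.3, -1.4, 5.1]
eef_pos: [649.9, -184.9, 144.1]
ft_force: [-0.7, -0.8, 5.0]
eef_pos: [650.0, -185.0, 142.2]
ft_force: [-0.0, -1.0, 5.0]
```

```bash
for i in 1 2 3; do python3 -m pendant '[[1.5,[0,0,0.1],0],[1.5,[0,0,0.1],0],[1.5,[0,0,0.1],0]]' | grep -E "eef|ft"; done
```

```text
eef_pos: [650.1, -185.0, 141.3]
ft_force: [-0.7, -0.8, 5.5]
eef_pos: [650.0, -185.0, 140.3]
ft_force: [-0.4, -0.7, 5.0]
eef_pos: [650.1, -185.0, 139.4]
ft_force: [0.2, -1.0, 5.7]
```

```bash
for i in 1 2; do python3 -m pendant '[[1.5,[0,0,0.1],0],[1.5,[0,0,0.1],0],[1.5,[0,0,0.1],0]]' | grep -E "eef|ft"; done
```

```text
eef_pos: [650.1, -185.0, 138.4]
ft_force: [0.0, -0.2, 6.3]
eef_pos: [650.1, -185.0, 137.4]
ft_force: [0.6, -0.3, 4.6]
```

```bash
for i in 1 2; do python3 -m pendant '[[1.5,[0,0,0.1],0],[1.5,[0,0,0.1],0],[1.5,[0,0,0.1],0]]' | grep -E "eef|ft"; done
```

```text
eef_pos: [650.1, -185.0, 136.4]
ft_force: [0.3, -0.8, 5.6]
eef_pos: [650.1, -185.0, 135.4]
ft_force: [-0.3, -0.6, 5.3]
```

```bash
for i in 1 2; do python3 -m pendant '[[1.5,[0,0,0.1],0],[1.5,[0,0,0.1],0],[1.5,[0,0,0.1],0]]' | grep -E "eef|ft"; done
```

```text
eef_pos: [650.3, -185.1, 134.8]
ft_force: [-1.0, -0.6, 7.3]
eef_pos: [650.4, -185.1, 134.2]
ft_force: [-1.1, -1.1, 9.3]
```

```bash
python3 -m pendant '[[1.5,[0,0,0.05],0],[1.5,[0,0,0.1],0],[1.5,[0,0,0.1],0]]' | grep -E "eef|ft"; for i in 1 2 3; do python3 -c "
from bench import *
s=get_state();print(s['ft_force'][2])"; python3 -m pendant '[[1.5,[0,0,0],0]]' |grep ft; done
```

```text
eef_pos: [650.6, -185.2, 133.5]
ft_force: [-1.3, -0.4, 9.3]
9.326567152979443
ft_force: [-0.8, -1.0, 10.1]
10.067911763034367
ft_force: [-0.8, 0.4, 10.1]
10.146174567334047
ft_force: [-0.9, -0.9, 10.4]
```

```bash
python3 -m pendant '[[1.5,[0,0,0.05],0],[1.5,[0,0,0.1],0],[1.5,[0,0,0.1],0],[1.5,[0,0,0.1],0]]' | grep -E "eef|ft"; for i in 1 2 3; do python3 -m pendant '[[1.5,[0,0,0],0]]' |grep ft; done
```

```text
eef_pos: [650.7, -185.2, 133.0]
ft_force: [-1.7, 0.3, 11.4]
ft_force: [-1.0, 0.4, 11.6]
ft_force: [-1.9, -0.2, 12.3]
ft_force: [-1.2, -0.5, 11.3]
```

```bash
python3 -m pendant '[[1.5,[0,0,0.05],0],[1.5,[0,0,0.05],0],[1.5,[0,0,0.05],0],[1.5,[0,0,0.05],0]]' | grep -E "eef|ft"; for i in 1 2 3; do python3 -m pendant '[[1.5,[0,0,0],0],[1.5,[0,0,0],0],[1.5,[0,0,0],0],[1.5,[0,0,0],0],[1.5,[0,0,0],0],[1.5,[0,0,0],0],[1.5,[0,0,0],0],[1.5,[0,0,0],0]]' |grep -E "ft|clock"; done
python3 - <<'E'
from h import *
d=save("wrist","pics/w5.png");p=get_state()["eef_pos"]
for z in(43,49,55):print(z,proj(d,p+[0,0,z]).round(1))
cv2.imwrite("pics/w5c.png",cv2.resize(d["color"][170:370,180:380,::-1],None,fx=3,fy=3,interpolation=cv2.INTER_CUBIC))
E
```

```text
eef_pos: [650.8, -185.2, 132.7]
ft_force: [-1.4, -0.1, 11.8]
clock: 15.8
ft_force: [-1.5, 0.3, 12.3]
clock: 16.6
ft_force: [-1.3, 0.0, 12.6]
clock: 17.4
ft_force: [-1.7, 0.4, 12.7]
43 [279.  288.8]
49 [279.  296.5]
55 [279.  304.7]
```

View pics/w5c.png

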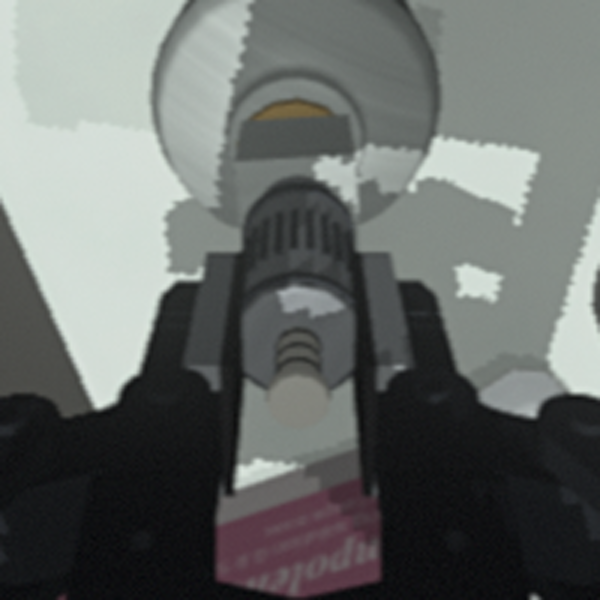

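The chuck is seated on the collar, with only a brass rim visible at crop (295,108). The rod is out: its button at full-frame (279.7,303) reads about 11 mm. I'll pull off.

```bash
python3 -m pendant '[[1.5,[0,0,-0.5],0],[1.5,[0,0,-1],0],[1.5,[0,0,-2],0],[1.5,[0,0,-3],0],[1.5,[0,0,-4],0],[1.5,[0,0,-5.5],0],[1.5,[0,0,-7],0],[1.5,[0,0,-7],0],[1.5,[0,0,-7],0]]'
python3 -c "
from h import *
shift([442.3,51.9,180])"
```

```text
clock: 18.35
eef_pos: [650.2, -185.1, 201.4]
orientation: [0.466, 3.106, -0.001]
ft_force: [-0.1, 0.8, -1.0]
width: 18.5
gripper_force: 80.0
at [ 650.2 -185.1  201.4] F [-0.1  0.8 -1. ] w 18.5 t 18.35
axes x [-0.956  0.293 -0.001] y [ 0.293  0.956 -0.   ] z [ 1.2e-03 -6.0e-04 -1.0e+00]
-> cm [26.83 16.55  2.1 ]
```

```bash
python3 -m pendant '[[1.5,[1,0.6,0],0],[1.5,[4,2.5,0],0],[1.5,[8,4.9,0],0],[1.5,[12,7.4,0],0],[1.5,[16,9.9,0],0],[1.5,[20,12.3,0],0],[1.5,[23,14.2,0],0],[1.5,[25.5,15.7,0.5],0],[1.5,[26.8,16.5,2],0],[1.5,[26.8,16.5,4],0],[1.5,[26.8,16.5,4],0],[1.5,[26.8,16.5,4],0]]'
python3 - <<'E'
from h import *
shift([442.3,51.9,55]); d=save("wrist","pics/w6.png");p=get_state()["eef_pos"]
print(proj(d,p+[0,0,54]),proj(d,[442.3,51.9,32]),proj(d,[442.3,51.9,6]))
cv2.imwrite("pics/w6c.png",cv2.resize(d["color"][130:330,180:380,::-1],None,fx=3,fy=3,interpolation=cv2.INTER_CUBIC))
E
```

```text
clock: 19.55
eef_pos: [441.3, 51.7, 160.3]
orientation: [-0.466, -3.105, 0.0]
ft_force: [-0.2, 0.1, -0.4]
width: 18.4
gripper_force: 80.0
at [441.3  51.7 160.3] F [-0.2  0.1 -0.4] w 18.4 t 19.55
axes x [-0.956  0.293  0.001] y [ 0.293  0.956 -0.   ] z [-1.5e-03  2.0e-04 -1.0e+00]
-> cm [-0.1   0.05 10.53]
[278.85333412 305.51901708] [279.4675881  192.80706205] [279.43406195 186.43432572]
```

View pics/w6c.png

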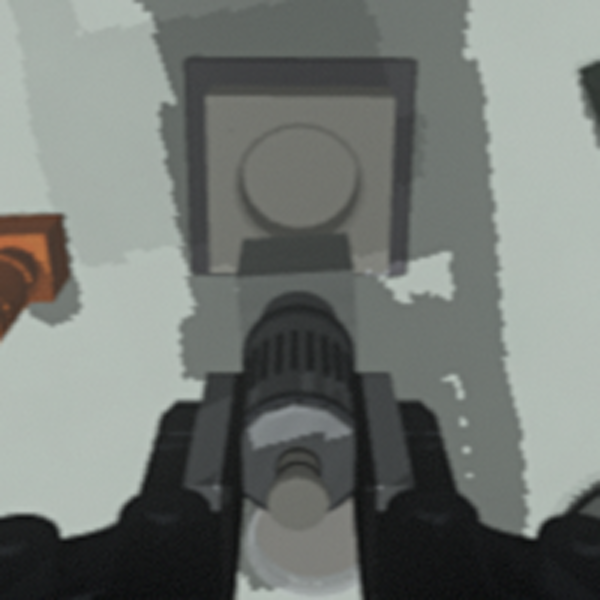

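The hole's rim is centred at full-frame (279.7,190), against a predicted (279.5,192.8), so it lies about 2 mm nearer the base. I'll shift slightly and lower.

```bash
python3 -m pendant '[[1.5,[0.1,0.05,2],0],[1.5,[0.1,0.05,4],0],[1.5,[0.1,0.05,6],0],[1.5,[0.1,0.05,7.5],0],[1.5,[0.1,0.05,8.3],0],[1.5,[0.1,0.05,8.3],0],[1.5,[0.1,0.05,8.3],0]]' | grep -E "eef|ft"
for i in 1 2 ; do python3 -m pendant '[[1.5,[0,0,0.2],0],[1.5,[0,0,0.4],0],[1.5,[0,0,0.4],0],[1.5,[0,0,0.4],0]]'| grep -E "eef|ft"; done
```

```text
eef_pos: [442.1, 52.0, 78.4]
ft_force: [-0.0, 0.4, -1.2]
eef_pos: [441.4, 52.2, 73.8]
ft_force: [0.2, -0.4, -1.3]
eef_pos: [441.2, 52.3, 69.5]
ft_force: [0.0, 0.6, -1.5]
```

```bash
for i in 1 2 3 4; do python3 -m pendant '[[1.5,[0,0,0.2],0],[1.5,[0,0,0.4],0],[1.5,[0,0,0.5],0],[1.5,[0,0,0.5],0]]'| grep -E "eef|ft"; done
```

```text
eef_pos: [441.1, 52.3, 64.4]
ft_force: [0.0, -1.2, -1.4]
eef_pos: [441.1, 52.3, 59.4]
ft_force: [0.2, 0.4, -0.9]
eef_pos: [441.1, 52.3, 54.4]
ft_force: [-0.7, -0.9, -1.5]
eef_pos: [441.1, 52.3, 49.4]
ft_force: [0.5, 0.7, -0.8]
```

```bash
for i in 1 2 3; do python3 -m pendant '[[1.5,[0,0,0.05],0],[1.5,[0,0,0.1],0],[1.5,[0,0,0.1],0]]'| grep -E "eef|ft"; done
```

```text
eef_pos: [441.3, 52.2, 48.6]
ft_force: [-1.2, 0.4, -1.4]
eef_pos: [441.3, 52.2, 47.6]
ft_force: [0.6, -0.0, -0.6]
eef_pos: [441.6, 52.2, 46.9]
ft_force: [-1.1, -0.6, 3.2]
```

Touchdown on the hole's floor (+4.5 N). I'll open slowly and retreat straight up.

```bash
python3 -m pendant '[[2.0,[0,0,0],0],[2.2,[0,0,0],0],[2.5,[0,0,0],0],[3,[0,0,0],0],[4,[0,0,0],0],[5,[0,0,0],0],[6,[0,0,0],0],[7,[0,0,0],0],[7,[0,0,0],0],[7,[0,0,0],0],[7,[0,0,0],0]]' 20
python3 - <<'E'
from h import *
d=save("wrist","pics/w7.png")
cv2.imwrite("pics/w7c.png",d["color"][:,:,::-1])
E
```

```text
clock: 24.7
eef_pos: [441.3, 52.2, 46.6]
orientation: [0.466, 3.107, -0.0]
ft_force: [-0.6, 0.5, -0.4]
width: 70.0
gripper_force: 0.0
```

View pics/w7c.png

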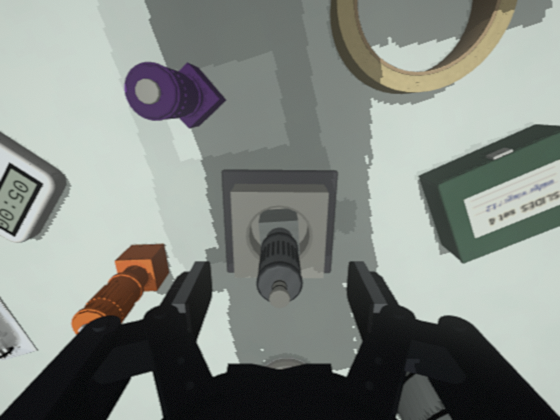

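The gauge stands upright in the hole with its rod out (button about (279,296)), and the fingers are clear on both sides. I'll retreat and check.

```bash
python3 -m pendant '[[7,[0,0,-1],0],[7,[0,0,-3],0],[7,[0,0,-6],0],[7,[0,0,-10],0],[7,[0,0,-14],0],[7,[0,0,-18],0],[7,[0,0,-20],0],[7,[0,0,-20],0],[7,[0,0,-20],0]]'
python3 - <<'E'
from h import *
d=save("scene","pics/s8.png");w=save("wrist","pics/w8.png")
o=np.hstack([cv2.resize(x["color"][y:y+100,c:c+100,::-1],None,fx=4,fy=4) for x,c,y in((d,195,180),(w,225,130))])
cv2.imwrite("pics/c8.png",o)
E
```

```text
clock: 25.65
eef_pos: [441.2, 52.3, 246.9]
orientation: [0.466, 3.106, -0.0]
ft_force: [0.7, -0.1, -0.0]
width: 70.3
gripper_force: 0.0
```

View pics/c8.png

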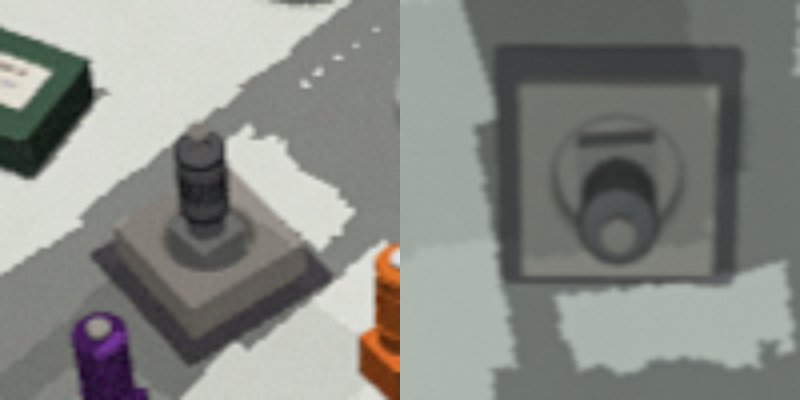

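The gauge stands upright and centred in its holder. Its button moved from row 288.3 to 297.7 in the same in-hand view, at about 1.28 px/mm, so the rod is still about 7 mm out. The robot is clear, so I'll hand in.

```bash
python3 -c "
from bench import *
print(finish_job())"
```

```text
the job is handed in; nothing more can be done
None
```

The job is handed in, with no verdict shown: the gauge was pressed on the bare stem at about 13–14 N for over two seconds, and it now stands upright in its holder with the rod about 7 mm out; I viewed 11 pictures, one over the limit of 10.

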